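# Latch the gate of a bottle crib

### The arm

A 6-joint arm with a two-finger parallel gripper is mounted at the origin on a cart in front of the work surface, level with it; the furniture and walls round the work are solid. World frame = base frame: x ahead of the robot, y to its left, z up, the work surface at z = 0. Lengths are in m, angles in rad, forces in N, time in s.
With the tool pointing down it reaches from about 0.35 to 0.85 m from the base axis. Payload 8.1 kg.
Tool frame: the origin (TCP) lies between the finger pads; the fingertips stand 14 mm ahead of it and the grasp point (between the pads) lies 5 mm behind it (robot.tcp_to_tips is the z of the fingertips in the tool frame, in m); z points along the fingers, y is the line along which they close (so a half turn about z gives the same grasp; the last joint's range is limited). The gripper opens to 93 mm and grips with 3 to 60 N. Pads are 15 mm wide; open, the fingers measure 128 mm over their backs; the gripper's body (75 mm by 188 mm) begins 65 mm behind the grasp point.
Start: joints at [-1.323, 0.13, 1.488, -0, 1.523, -0.085], TCP at [0.196, -0.567, 0.233] pointing down, gripper open.
Joint ranges: [-2.96, 2.96], [-0.89, 2.26], [0.02, 2.5], [-1.34, 4.48], [0, 2.73], [-2.66, 2.66]. Speed limits (rad/s): [2.39, 2.39, 2.79, 3.14, 3.14, 3.14].

### API

Orientations are given as a rotation vector (axis times angle).
In Python, from plant import sensors, read_camera, robot gives the robot as it stands.
- The arm moves only by the shell command python3 -m inch 'ROWS' [FORCE]. ROWS is a JSON list of rows, 1 to 20 of them, each of 5 numbers: the finger opening in m, then dx, dy, dz in shares of the most that a row can go, 1 being 50 mm, then a turn about the tool's z in parts of the range, where 1.0 means 2 rad; each row shifts and turns the commanded pose from where the row before left it, along the tool's axes as they then stand; what a row does not reach is not made up. A row lasts 1/10 s, in which the tool goes at most 0.05 m and 0.15 rad, less where a joint would pass 70% of its speed; a pose out of reach is approached as far as the arm can. The fingers move at their own pace and stop on an object; FORCE is the grip in N (left out, the last holds). Time passes only in rows, so rows that do not move let the fingers close. It prints the time, the measured TCP pose, the force, the opening and the grip force at its end. Input that does not fit is refused with a message, and nothing moves.
- sensors.read_state(): the state, without advancing time (a new reading comes with each control period).
- read_camera(name): name is "scene" or "top" or "wrist"; returns a dict with "image" (420x560x3 uint8, red, green, blue), "depth" (420x560 float32, m along the optical axis (not along the pixel's ray), 0 where there is no reading), "fx", "fy", "cx", "cy" (pixels), "dist" ([k1, k2, p1, p2, k3] as OpenCV has them; the pictures are not rectified), "R" (3x3) and "t" (3): a world point X has camera coordinates R X + t. Camera axes: x right, y down, z forward; pixel columns grow to the right and rows downward; lengths in m; the calibration is good to about 2 mm. A picture is of the moment at which its call begins.
- robot.close_job(): hands the job in; it is judged then, once.
The state is a dict: "t": time; "q": joint angles; "dq": joint speeds; "joint_torque": joint torques, N m; "tool_pos": TCP position; "orientation": TCP orientation; "force": force on the tool from outside, world axes, zero at the start; "wrist_torque": the same for the moment, N m; "opening": finger opening in m; "gripper_force": force on a finger pad.
Only numpy, scipy, OpenCV 4.12 (cv2) and the standard library are available. Lean on these libraries where they do the work, as an engineer would, in place of code of your own. Each camera call takes 0.05 s, during which the arm holds its last target. There are 200 camera calls.

### The job

The gate of the white bottle crib stands ajar. Lift its latch bar by the red knob, swing the gate to with the bar carried over the front tooth of the yellow keeper, and lower the bar gently all the way into the keeper's notch, so that it holds the gate shut when you let go. The keeper may be clamped anywhere along its slot, so feel for the notch: never press or knock the bar hard against the keeper, and leave the bottles and the other things on the bench where they stand.

Things in the scene. Friction and masses are not known exactly. Their poses are not given: they have to be found in the camera images.
- gate_hinge (a point): Vertical hinge axis of the gate, at worktop height, on the white crib (226 mm wide, 128 mm deep, walls 70 mm high). Axes are the crib's: x points into the crib, y along the shut gate from free end to hinge, z up. The shut gate, a blue panel 6 mm thick with its top at 74 mm, runs 200 mm from here along -y.
- gate (a joint): Gate angle in rad: 0 shut, positive open (free end swung out to the crib's -x, clockwise seen from above); it can go past shut to -0.18. A damped hinge (0.8 N m s/rad) with spring (0.6 N m/rad, neutral at 0.7 rad) and friction (0.16 N m) holds it ajar: shutting it takes 3 to 4 N at the knob, more if fast, and unlatched it slowly springs back open.
- latch_bar: Steel bar, 190 x 8 x 14 mm (y, x, z), 110 to 180 g, hinged on the gate's outer face. Origin on its pivot: from the hinge, in axes turned with the gate, 12 mm along -x, 70 mm along -y, 55 mm up. Its nose end reaches 165 mm from the pivot along -y. It swings from -0.06 rad (hanging on its stop pin, as found) up to 0.28 rad, 0 is level, and falls by its weight.
- knob (a point): Grip point on the bar's upright red knob (14 mm diameter): 90 mm from the pivot towards the nose, 55 mm above the bar's centre line. The round top ends 25.5 mm above this point, the red part starts 29 mm below it. Pinch it from above, across the gate; the tips must stay above the gate's top.
- nose (a point): Middle of the underside of the bar's nose, 152 mm from the pivot; this part crosses the keeper. In the notch the bar is level, its underside on the notch floor. The gate counts as shut there, whatever small angle the keeper's setting gives it (-0.09 to 0.09 rad).
- keeper_post: Post fixed to the crib, 222 mm from the hinge along its -y, 12 mm along -x; axes as the crib's. Origin on the worktop. On it a yellow U, 22 mm wide: front tooth 12 mm thick, top at 60 mm; notch 13 mm wide in x, floor at 48 mm; back stop, top at 92 mm. The U slides in x and is clamped up to 15 mm either way in x from mid-notch over the origin, unmeasured: feel for it (the nose meets the back stop).
- bottle_0: Capped cream sample bottle, 56 mm diameter, 97 mm tall, standing in the crib. Origin at the centre of its underside.
- bottle_1: Capped cream sample bottle, 56 mm diameter, 97 mm tall, standing in the crib. Origin at the centre of its underside.
- bottle_2: Capped cream sample bottle, 56 mm diameter, 97 mm tall, standing in the crib. Origin at the centre of its underside.
- wash_bottle: White wash bottle with red cap, 200 mm tall, bystander; origin at its foot.
- timer: White bench timer, 60 mm, bystander; origin at its foot.
- beaker: White plastic beaker, 99 mm, bystander; origin at its foot.
- marker: White marker with green cap, lying, bystander.
- tape: Roll of tan tape, 96 mm diameter, 25 mm high, lying flat, bystander.
- spare_bottle: Capped cream sample bottle outside the crib, 56 mm diameter, 97 mm tall, bystander.
Things that resemble listed ones, but are neither listed nor needed, are in the scene too. What is shaped like the keeper_post but green or turquoise is not meant.

How it is judged:
On the way, in this order (a step that is already met when the one before it is completed fails the run):
1. the bar is raised above the tooth's height while the gate is still ajar (z of nose in the frame of keeper_post above 0.06 m and value of joint gate above 0.15 rad), for 0.1 s.
2. the bar lies in the keeper's notch (z of nose in the frame of keeper_post between 0.044 and 0.052 m and x of nose in the frame of keeper_post between -0.02 and 0.02 m and value of joint gate below 0.1 rad), for 0.2 s.
At the end, for the whole second after the job is handed in: The gate is shut (below 0.10 rad) and at rest, the latch bar lies down in the keeper's notch (nose underside 44 to 52 mm above the worktop, the notch floor being at 48 mm; nose within 20 mm of the post's middle), and the robot has let go (all of step 2 and velocity of joint gate between -0.03 and 0.03 rad/s and linear speed of latch_bar below 0.01 m/s); the robot touches nothing.
It fails at once if the latch bar presses or knocks on the keeper with more than 18 N (contact force between latch_bar and keeper_post above 18 N).
It fails at once if a bottle in the crib is shoved more than 20 mm or tipped ((distance of bottle_0 from where it was at the start of the episode above 0.02 m or angle between bottle_0's own z axis and vertical above 0.3 rad) or (distance of bottle_1 from where it was at the start of the episode above 0.02 m or angle between bottle_1's own z axis and vertical above 0.3 rad) or (distance of bottle_2 from where it was at the start of the episode above 0.02 m or angle between bottle_2's own z axis and vertical above 0.3 rad)).
It fails at once if another thing on the bench is moved more than 30 mm (distance of any of wash_bottle, timer, beaker, marker, tape, spare_bottle from where it was at the start of the episode above 0.03 m).
It also fails if it takes over 61 s, if anything falls off the work surface, if the arm or the gripper's body presses on something with over 40 N, if the wrist force passes 120 N, or if a joint passes its speed limit or range.

## Working session

There is one attempt and no reset: what is moved stays moved. The work goes in short steps, Python scripts to look and compute and a shell command to move; the robot and the scene stay as the last step left them, time stands still between calls to the robot, and variables do not carry over. Pictures are saved under pics/ and viewed, at most 10 in all, crops included, and the job is handed in when it is done.

```bash
mkdir -p pics; ls; cat > h.py <<'E'
import numpy as np, cv2
from plant import sensors, read_camera, robot
def cam(n):
    c=read_camera(n); c['K']=np.array([[c['fx'],0,c['cx']],[0,c['fy'],c['cy']],[0,0,1.]]); c['D']=np.array(c['dist'],float)
    c['R']=np.array(c['R']);c['t']=np.array(c['t']); return c
def rays(c,px):
    u=cv2.undistortPoints(np.array(px,float).reshape(-1,1,2),c['K'],c['D']).reshape(-1,2)
    return np.c_[u,np.ones(len(u))]
def plane(c,px,z):
    d=rays(c,px)@c['R']; o=-c['R'].T@c['t']; return o+d*((z-o[2])/d[:,2])[:,None]
def depth(c,px):
    z=np.array([c['depth'][int(round(v)),int(round(u))] for u,v in px]); return (rays(c,px)*z[:,None]-c['t'])@c['R']
def cloud(c):
    h,w=c['depth'].shape; v,u=np.mgrid[:h,:w]; p=(rays(c,np.c_[u.ravel(),v.ravel()])*c['depth'].reshape(-1,1)-c['t'])@c['R']
    return p.reshape(h,w,3)
def proj(c,X):
    return cv2.projectPoints(np.array(X,float).reshape(-1,1,3),cv2.Rodrigues(c['R'])[0],c['t'],c['K'],c['D'])[0].reshape(-1,2)
def save(n,im): cv2.imwrite('pics/'+n+'.png',im[...,::-1])
E
python3 - <<'E'
from h import *
a=cam('scene');b=cam('top')
save('scene0',cv2.resize(a['image'],(800,600)));save('top0',cv2.resize(b['image'],(800,600)))
for c in(a,b):print(-c['R'].T@c['t'],c['R'][2])
s=sensors.read_state();print(s['tool_pos'],s['orientation'],s['opening'],robot.tcp_to_tips)
E
```

```text
pics
[-0.51716456 -0.58902663  0.71675061] [ 0.78840628  0.41599842 -0.45316757]
[ 0.32902605 -0.00545164  1.58380276] [ 0.13274297 -0.01094458 -0.99109007]
[ 0.195916   -0.56660082  0.23170117] [-3.09657290e+00 -5.20080332e-01  1.81546778e-04] 0.09279522805214636 0.014
```

View pics/scene0.png

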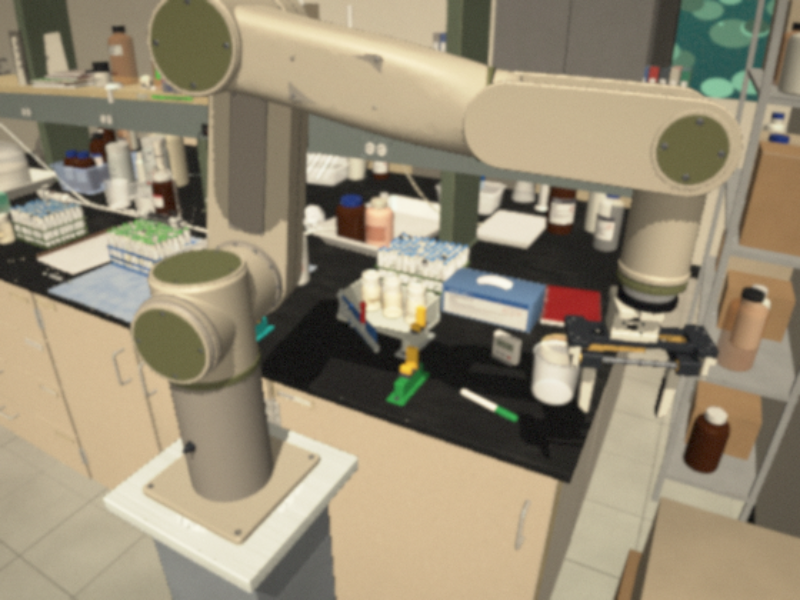

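View pics/top0.png

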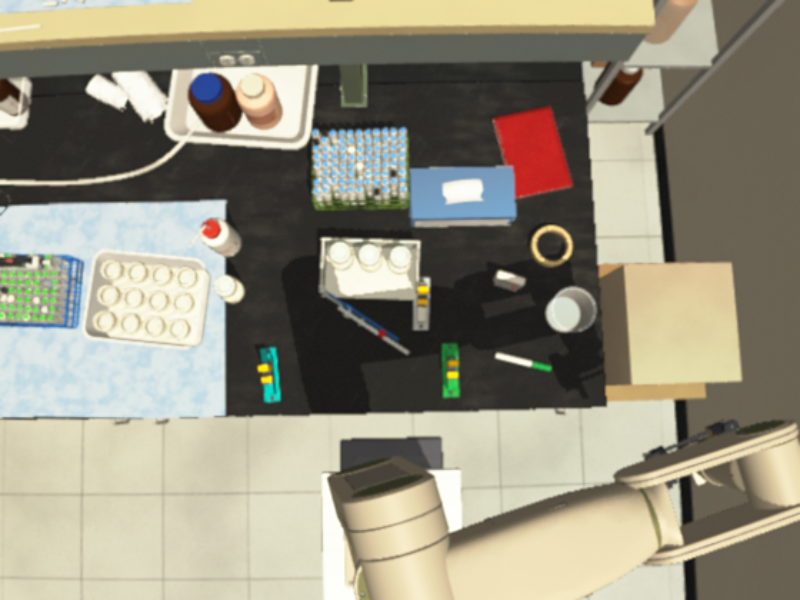

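The top view (800 px scale) shows the white crib at (370,268), the blue gate from its hinge at about (322,292) out to (408,350), and the red knob at (382,334). Three things are keeper-shaped: grey with a yellow U at (422,300), green at (450,370) and turquoise at (268,375). The grey one at the crib's right front corner fits, because it is fixed to the crib on the free-end side and is neither green nor turquoise. Next I'll take an enlarged crop to confirm this.

```bash
python3 - <<'E'
from h import *
b=cam('top');a=cam('scene')
im=b['image']
crop=cv2.resize(im[155:265,210:330],(600,550),interpolation=cv2.INTER_CUBIC)
save('crop1',crop)
crop=cv2.resize(a['image'][180:300,220:320],(500,600),interpolation=cv2.INTER_CUBIC)
save('crop2',crop)
for c,n in((b,'top'),(a,'scene')):
    hsv=cv2.cvtColor(c['image'],cv2.COLOR_RGB2HSV);P=cloud(c)
    ws=(P[...,0]>.25)&(P[...,0]<.9)&(P[...,1]>-.35)&(P[...,1]<.35)&(P[...,2]>0.03)&(P[...,2]<.2)
    H,S,V=cv2.split(hsv)
    for nm,m in(('red',((H<8)|(H>172))&(S>130)&(V>70)),('yel',(H>18)&(H<33)&(S>130)&(V>100)),('blue',(H>100)&(H<125)&(S>100))):
        k,l,st,ce=cv2.connectedComponentsWithStats((m&ws).astype('uint8'))
        for i in range(1,k):
            if st[i,4]>6: p=P[l==i];print(n,nm,st[i],ce[i].round(1),np.median(p,0).round(3),p.min(0).round(3),p.max(0).round(3))
E
```

```text
top red [265 231   5   5  19] [266.7 233.2] [0.454 0.011 0.126] [0.448 0.005 0.08 ] [0.461 0.018 0.132]
top yel [292 200   8   6  42] [295.7 202.5] [ 0.554 -0.083  0.087] [ 0.547 -0.092  0.042] [ 0.568 -0.071  0.101]
top yel [293 209   6   5  28] [295.3 211. ] [ 0.53  -0.081  0.055] [ 0.522 -0.09   0.042] [ 0.539 -0.074  0.063]
top yel [313 252   9   5  36] [316.7 254. ] [ 0.388 -0.143  0.089] [ 0.381 -0.156  0.043] [ 0.396 -0.134  0.095]
top yel [180 255  10   6  47] [184.8 257.4] [0.388 0.274 0.087] [0.38  0.264 0.041] [0.397 0.287 0.096]
top yel [313 260   8   5  37] [316.2 261.9] [ 0.364 -0.143  0.053] [ 0.357 -0.155  0.035] [ 0.371 -0.134  0.064]
top yel [183 263   8   5  35] [186.7 265. ] [0.364 0.273 0.054] [0.357 0.262 0.042] [0.371 0.283 0.064]
top blue [220 101   3   4   9] [220.9 102.9] [0.882 0.152 0.109] [0.877 0.148 0.094] [0.894 0.155 0.115]
top blue [289 134  71  19 569] [333.5 147.1] [ 0.732 -0.22   0.077] [ 0.717 -0.297  0.067] [ 0.778 -0.065  0.086]
top blue [235 209  33  21  83] [251.2 219.6] [0.504 0.062 0.07 ] [0.472 0.012 0.04 ] [0.539 0.113 0.08 ]
top blue [270 231  10   8  27] [274.7 235. ] [ 0.452 -0.013  0.073] [ 0.442 -0.026  0.046] [0.465 0.002 0.078]
scene red [252 212   4  14  38] [253.3 218.6] [0.45  0.012 0.102] [0.445 0.007 0.077] [0.458 0.02  0.129]
scene yel [288 215  10  17 117] [293.5 223.3] [ 0.548 -0.084  0.063] [ 0.52  -0.092  0.045] [ 0.561 -0.07   0.095]
scene yel [280 243  13  20 175] [286.7 252.9] [ 0.382 -0.145  0.061] [ 0.353 -0.153  0.036] [ 0.421 -0.13   0.095]
scene blue [329 205  41  11 104] [349.8 209.7] [ 0.719 -0.22   0.071] [ 0.713 -0.287  0.065] [ 0.726 -0.139  0.077]
scene blue [244 213   7   9  18] [247.2 216.8] [0.504 0.071 0.069] [0.492 0.052 0.063] [0.521 0.094 0.075]
scene blue [257 228   6   9  29] [259.7 231.6] [ 0.449 -0.012  0.062] [ 0.437 -0.023  0.052] [0.462 0.007 0.074]
```

View pics/crop1.png

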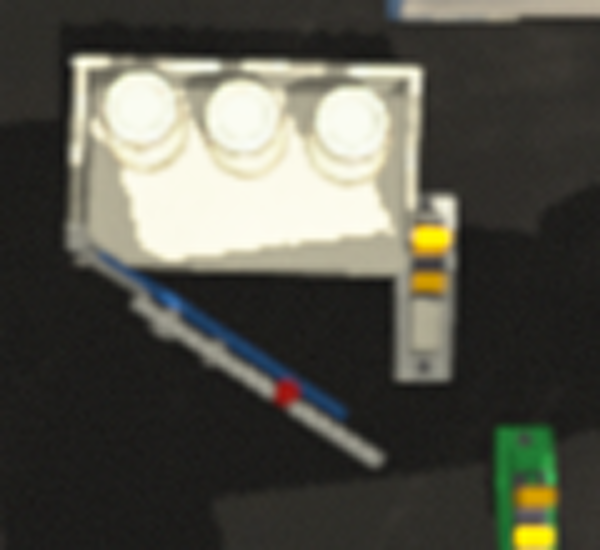

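View pics/crop2.png

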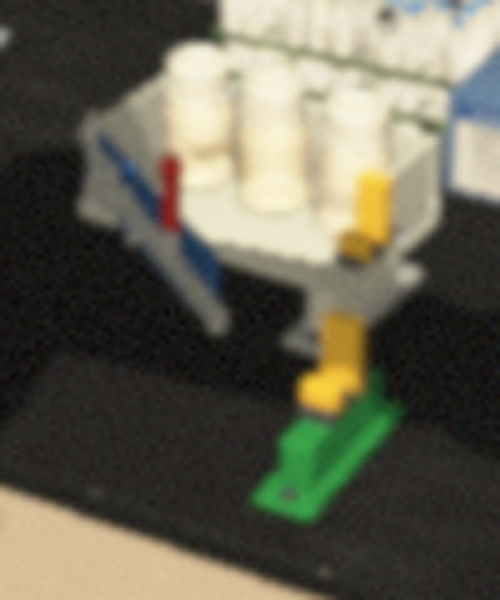

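The crops confirm it: the grey post with the yellow U (back stop at crop (430,238), front tooth at (428,282)) is joined to the crib. The green one stands apart. Next I'll measure the frame.

```bash
python3 - <<'E'
from h import *
b=cam('top');a=cam('scene')
f=lambda x,y:(210+x/5-.4,155+y/5-.4)
cr=plane(b,[f(72,58),f(422,66),f(412,272),f(72,245)],.07);print('crib TL TR FR FL\n',cr.round(4))
im=b['image'];H,S,V=cv2.split(cv2.cvtColor(im,cv2.COLOR_RGB2HSV))
v,u=np.nonzero((H>100)&(H<125)&(S>100)&(V>60)); k=(u>230)&(u<282)&(v>203)&(v<241)
p=plane(b,np.c_[u,v][k],.074)
l=cv2.fitLine(p[:,:2].astype('f4'),cv2.DIST_HUBER,0,.01,.01).ravel();print('gate line',l, p[p[:,1].argmin()].round(4),p[p[:,1].argmax()].round(4))
P=cloud(b)
v,u=np.nonzero(((H<8)|(H>172))&(S>130)); k=(u>262)&(u<274)&(v>228)&(v<240);print('knob',plane(b,np.c_[u,v][k],.128).mean(0).round(4),plane(b,np.c_[u,v][k],.128).ptp(0) if 0 else '')
# bar: grey, between  z .05-.07 near the gate
v,u=np.nonzero((S<60)&(V>90)); k=(u>233)&(u<290)&(v>210)&(v<250)
q=P[v,u];k&=(q[:,2]>.03)&(q[:,2]<.1)&(q[:,0]<.52);k&=~((q[:,1]<-.06))
q=q[k];l2=cv2.fitLine(q[:,:2].astype('f4'),cv2.DIST_HUBER,0,.01,.01).ravel();print('bar',l2,q[q[:,1].argmin()].round(4),q[q[:,1].argmax()].round(4))
for nm,bx,z in(('stop',(290,198,302,207),.092),('tooth',(290,207,302,216),.06)):
    v,u=np.nonzero((H>15)&(H<35)&(S>130)&(V>60));k=(u>=bx[0])&(u<bx[2])&(v>=bx[1])&(v<bx[3])
    q=plane(b,np.c_[u,v][k],z);print(nm,q.mean(0).round(4),q.min(0).round(4),q.max(0).round(4))
# scene knob: ray-ray
v,u=np.nonzero(((lambda h:((h[...,0]<8)|(h[...,0]>172))&(h[...,1]>130))(cv2.cvtColor(a['image'],cv2.COLOR_RGB2HSV))));k=(u>248)&(u<260)&(v>208)&(v<230)
print('knob scene',plane(a,[(u[k].mean(),v[k].mean())],.102).round(4))
E
```

```text
crib TL TR FR FL
 [[ 0.6807  0.147   0.07  ]
 [ 0.6698 -0.0806  0.07  ]
 [ 0.5347 -0.0701  0.07  ]
 [ 0.5576  0.1482  0.07  ]]
gate line [0.57430756 0.81863964 0.49244    0.04476796] [ 0.4486 -0.0228  0.074 ] [0.5386 0.1127 0.074 ]
knob [0.4531 0.0127 0.128 ] 
bar [0.570786   0.82109886 0.47101077 0.03541394] [ 0.4178 -0.0481  0.0472] [0.5166 0.107  0.0682]
stop [ 0.5522 -0.0814  0.092 ] [ 0.5441 -0.0952  0.092 ] [ 0.5605 -0.0696  0.092 ]
tooth [ 0.5293 -0.08    0.06  ] [ 0.5227 -0.0898  0.06  ] [ 0.536  -0.0702  0.06  ]
knob scene [[0.4518 0.0136 0.102 ]]
```

The manual's scale: shifts go in shares of 50 mm and turns go in shares of 2 rad. Converting my numbers, -0.1045 rad / 2 = -0.0523.

```bash
python3 -m inch '[[0.093,0,0,0,-0.0523],[0.093,0,0,0,-0.0523],[0.093,0,0,0,-0.0523],[0.093,0,0,0,-0.0523],[0.093,0,0,0,-0.0523],[0.093,0,0,0,-0.0523]]' 15
python3 -m inch '[[0.05,0.62,-0.12,0,0],[0.05,0.62,-0.12,0,0],[0.05,0.62,-0.12,0,0],[0.05,0.62,-0.12,0,0],[0.05,0.62,-0.12,0,0],[0.05,0.62,-0.12,0,0],[0.05,0.62,-0.12,0,0],[0.05,0.62,-0.12,0,0],[0.05,0.62,-0.12,0,0],[0.05,0.62,-0.12,0,0],[0.05,0.62,-0.12,0,0],[0.05,0.62,-0.12,0,0],[0.05,0.62,-0.12,0,0],[0.05,0.62,-0.12,0,0],[0.05,0.62,-0.12,0,0],[0.05,0.62,-0.12,0,0],[0.05,0.62,-0.12,0,0],[0.05,0.62,-0.12,0,0],[0.05,0.6,-0.12,0,0],[0.05,0,0,0,0]]'
cat >> h.py <<'E'
from scipy.spatial.transform import Rotation as Ro
def tool(target=None):
    s=sensors.read_state();R=Ro.from_rotvec(s['orientation']).as_matrix();p=np.array(s['tool_pos'])
    print('t',s['t'],'p',p.round(4),'ty',R[:,1].round(3),'f',np.round(s['force'],1),'op',s['opening'],s['gripper_force'])
    if target is not None: print('move tool axes',(R.T@(np.array(target)-p)).round(4))
    return p,R
E
python3 - <<'E'
from h import *
tool([.453,.0137,.1])
w=cam('wrist');save('wrist1',w['image']);P=cloud(w)
H,S,V=cv2.split(cv2.cvtColor(w['image'],cv2.COLOR_RGB2HSV))
m=(((H<8)|(H>172))&(S>130)&(V>60)&(abs(P[...,2]-.1)<.05)).astype('uint8')
k,l,st,ce=cv2.connectedComponentsWithStats(m)
for i in range(1,k):
    if st[i,4]>30:q=P[l==i];print(st[i],ce[i],q.mean(0).round(4),q.min(0).round(4),q.max(0).round(4)); q=q[q[:,2]>q[:,2].max()-.008];print(q.mean(0))
E
```

```text
t: 0.9
tool_pos: [0.196, -0.567, 0.2325]
orientation: [-2.783, -1.456, -0.0]
force: [0.8, 0.6, 0.1]
opening: 0.0928
gripper_force: 0.0
t: 2.9
tool_pos: [0.4407, -0.0173, 0.2327]
orientation: [-2.784, -1.455, -0.001]
force: [-0.6, 0.0, 0.2]
opening: 0.0497
gripper_force: 0.0
t 2.9 p [ 0.4407 -0.0173  0.2327] ty [ 0.821 -0.571 -0.   ] f [-0.6  0.   0.2] op 0.04970882089068582 0.0
move tool axes [ 0.0323 -0.0076  0.1327]
[265 152  22  29 483] [275.78467909 167.09109731] [0.4578 0.0141 0.1207] [0.4484 0.0042 0.0544] [0.4648 0.021  0.1314]
[0.45682482 0.01284507 0.12766   ]
```

View pics/wrist1.png

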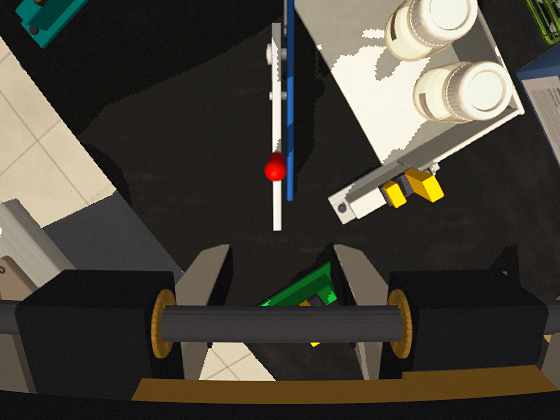

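The wrist view shows the knob top at (275,167), the bar running straight along the tool's x, the tooth at (395,195) and the back stop at (425,185). I'll measure the keeper and gate with this camera too.

Scaled: 0.03 m is 0.6, 0.02 m is 0.4.

```bash
python3 - <<'E'
from h import *
w=cam('wrist');P=cloud(w)
H,S,V=cv2.split(cv2.cvtColor(w['image'],cv2.COLOR_RGB2HSV))
yel=((H>15)&(H<35)&(S>130)&(V>60)); yel[:, :370]=0;yel[:150]=0;yel[230:]=0
for nm,z in(('stop',.092),('tooth',.06)):
    m=(yel&(abs(P[...,2]-z)<.005)).astype('uint8');v,u=np.nonzero(m)
    q=plane(w,np.c_[u,v],z);r=cv2.minAreaRect((q[:,:2]*1000).astype('f4'));print(nm,len(q),np.round(r[0],1),np.round(r[1],1),r[2],'depth',P[m>0].mean(0).round(4))
def line(m,z,nm):
    v,u=np.nonzero(m);q=plane(w,np.c_[u,v],z);l=cv2.fitLine(q[:,:2].astype('f4'),cv2.DIST_HUBER,0,.01,.01).ravel();print(nm,len(q),l,np.arctan2(l[0],l[1]) ,q[q[:,1].argmin()].round(4),q[q[:,1].argmax()].round(4))
bl=(H>100)&(H<125)&(S>100)&(abs(P[...,2]-.074)<.006);bl[:, :275]=0;bl[:,310:]=0;line(bl,.074,'gate')
U=np.mgrid[:420,:560][1]
ba=(S<60)&(V>100)&(U>262)&(U<285);ba[:20]=0;ba[235:]=0;ba[100:]&=True
q=P[ba];k=(q[:,2]>.03)&(q[:,2]<.08);q=q[k];print('bar',q[q[:,1].argmin()],q[q[:,1].argmax()]);l=cv2.fitLine(q[:,:2].astype('f4'),cv2.DIST_HUBER,0,.01,.01).ravel();print(l)
# crib walls top z=.07
ww=(S<60)&(V>90)&(abs(P[...,2]-.07)<.003);q=P[ww];k=(q[:,0]>.5);q=q[k]
print('wall',len(q),q.min(0),q.max(0))
r=q[q[:,1]<0];
if len(r)>5:
  l=cv2.fitLine(r[:,:2].astype('f4'),cv2.DIST_HUBER,0,.01,.01).ravel();print('right wall',len(r),l,r.min(0),r.max(0))
E
python3 -m inch '[[0.05,0.32,-0.06,0.6,0],[0.05,0.32,-0.06,0.6,0],[0.05,0,0,0.4,0],[0.05,0,0,0,0]]'
```

```text
stop 393 [555.9 -80.4] [24.2 13.4] 86.55620574951172 depth [ 0.5558 -0.0804  0.0917]
tooth 378 [542.4 -80.2] [24.7 34.8] 85.02798461914062 depth [ 0.5362 -0.0789  0.0599]
gate 1282 [0.5669677  0.82374    0.5093043  0.06717722] 0.60282004 [ 0.4473 -0.0244  0.074 ] [0.5393 0.1149 0.074 ]
bar [ 0.41925541 -0.04704968  0.05273884] [0.5211129  0.11081173 0.06342997]
[0.5678538  0.8231294  0.48001245 0.0466077 ]
wall 1442 [ 0.52985701 -0.07820062  0.06700097] [0.67577554 0.11526725 0.07297972]
right wall 1155 [ 0.99989754  0.01431404  0.6099792  -0.06858812] [ 0.55915141 -0.07820062  0.06700097] [ 6.74593730e-01 -7.97998505e-06  7.24330179e-02]
t: 3.4
tool_pos: [0.4509, 0.0089, 0.1494]
orientation: [-2.785, -1.448, 0.008]
force: [0.3, -0.0, 0.7]
opening: 0.0501
gripper_force: 0.0
```

Scaled: 0.025 m is 0.5, 0.001 m is 0.02.

```bash
python3 -m inch '[[0.05,0.06,0.02,0.5,0],[0.05,0,0,0.44,0],[0.05,0,0,0,0],[0.05,0,0,0,0]]'; python3 - <<'E'
from h import *
tool([.455,.013,.1])
E
```

```text
t: 3.8
tool_pos: [0.4562, 0.0107, 0.1069]
orientation: [2.787, 1.449, 0.0]
force: [1.3, -0.9, 0.0]
opening: 0.05
gripper_force: 0.0
t 3.8 p [0.4562 0.0107 0.1069] ty [ 0.818 -0.575  0.   ] f [ 1.3 -0.9  0. ] op 0.050023456098719686 0.0
move tool axes [ 0.0012 -0.0023  0.0069]
```

Scaled: 0.006 m is 0.12, -0.002 m is -0.04.

```bash
python3 -m inch '[[0.05,0.02,-0.04,0.12,0],[0.02,0,0,0,0],[0.0,0,0,0,0],[0,0,0,0,0],[0,0,0,0,0],[0,0,0,0,0]]' 20; python3 - <<'E'
from h import *
tool([.455,.013,.1])
E
```

```text
t: 4.4
tool_pos: [0.4552, 0.0134, 0.0999]
orientation: [2.786, 1.45, 0.001]
force: [0.6, 0.7, 0.8]
opening: 0.0157
gripper_force: 20.0
t 4.4 p [0.4552 0.0134 0.0999] ty [ 0.819 -0.574  0.001] f [0.6 0.7 0.8] op 0.015651383508875974 20.035968124866486
move tool axes [-0.0004  0.0001 -0.0001]
```

Scaled: -0.0025 m is -0.05, 0.0017 m is 0.034.

```bash
python3 -m inch '[[0,0.034,0,-0.05,0],[0,0.034,0,-0.05,0],[0,0.034,0,-0.05,0],[0,0.034,0,-0.05,0],[0,0.034,0,-0.05,0],[0,0.034,0,-0.05,0],[0,0.034,0,-0.05,0],[0,0,0,0,0],[0,0,0,0,0],[0,0,0,0,0]]' 20; python3 - <<'E'
from h import *
tool()
w=cam('wrist');P=cloud(w);save('wrist2',w['image'])
E
```

```text
t: 5.4
tool_pos: [0.4617, 0.024, 0.1166]
orientation: [-2.785, -1.45, -0.001]
force: [4.1, 4.8, -7.7]
opening: 0.0157
gripper_force: 20.0
t 5.4 p [0.4617 0.024  0.1166] ty [ 0.819 -0.573 -0.001] f [ 4.1  4.8 -7.7] op 0.015719685153697746 19.999229907989502
```

View pics/wrist2.png

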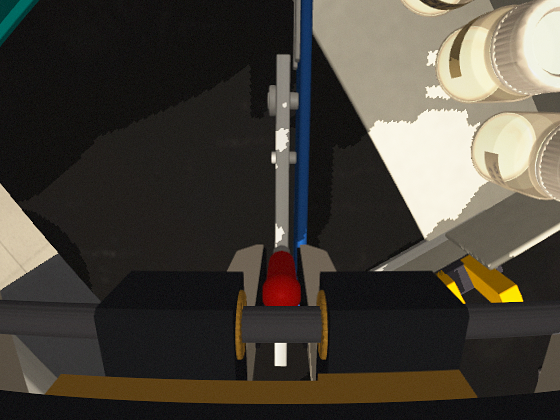

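The wrist view shows the knob pinched between the pads at (281,290) and the bar up and roughly parallel to the gate. I'll check the bar's tilt by depth.

```bash
python3 - <<'E'
from h import *
s=sensors.read_state();print(np.round(s['wrist_torque'],2))
w=cam('wrist');P=cloud(w)
for v in(60,70,120,135,180,200,220,240,355,362):print(v,P[v,279:288].mean(0).round(4) if v<300 else np.median(P[v,277:285],0).round(4))
b=cam('scene');H,S,V=cv2.split(cv2.cvtColor(b['image'],cv2.COLOR_RGB2HSV))
E
```

```text
[ 0.59 -0.66 -0.04]
60 [0.5221 0.1084 0.0593]
70 [0.519  0.1039 0.0601]
120 [0.5031 0.0812 0.0632]
135 [0.4986 0.0754 0.0875]
180 [0.4836 0.0533 0.0677]
200 [0.4769 0.0438 0.0694]
220 [0.4702 0.0342 0.0709]
240 [0.4633 0.0244 0.0724]
355 [ 0.4194 -0.0356  0.0811]
362 [ 0.4168 -0.0395  0.0818]
```

Scaled: 0.003 m is 0.06, -0.0002 m is -0.004, -0.02 rad / 2 = -0.01.

```bash
python3 -m inch '[[0,0.034,0,-0.05,0],[0,-0.004,0.06,0,-0.01],[0,-0.004,0.06,0,-0.01],[0,-0.004,0.06,0,-0.01],[0,-0.004,0.06,0,-0.01],[0,-0.004,0.06,0,-0.01],[0,-0.004,0.06,0,-0.01],[0,-0.004,0.06,0,-0.01],[0,-0.004,0.06,0,-0.01],[0,-0.004,0.06,0,-0.01],[0,-0.004,0.06,0,-0.01],[0,-0.004,0.06,0,-0.01],[0,-0.004,0.06,0,-0.01],[0,-0.004,0.06,0,-0.01],[0,-0.004,0.06,0,-0.01],[0,-0.004,0.06,0,-0.01],[0,0,0,0,0]]' 20; python3 - <<'E'
from h import *
p,R=tool();r=R.T@(p-[.558,.1407,p[2]]);print(r, 'phi',np.arctan2(R[1,1],R[0,1]))
E
```

```text
t: 7.25
tool_pos: [0.5006, 0.0021, 0.1188]
orientation: [-2.536, -1.85, 0.002]
force: [0.2, 4.7, -7.6]
opening: 0.0156
gripper_force: 20.0
t 7.25 p [0.5006 0.0021 0.1188] ty [ 0.952 -0.305 -0.002] f [ 0.2  4.7 -7.6] op 0.015558439892314087 19.999072551727295
[-1.49453099e-01 -1.23284800e-02 -1.84165964e-05] phi -0.310260432674945
```

Scaled: 0.003 m is 0.06, -0.0002 m is -0.004, -0.02 rad / 2 = -0.01.

```bash
python3 -m inch '[[0,-0.004,0.06,0,-0.01],[0,-0.004,0.06,0,-0.01],[0,-0.004,0.06,0,-0.01],[0,-0.004,0.06,0,-0.01],[0,-0.004,0.06,0,-0.01],[0,-0.004,0.06,0,-0.01],[0,-0.004,0.06,0,-0.01],[0,-0.004,0.06,0,-0.01],[0,-0.004,0.06,0,-0.01],[0,-0.004,0.06,0,-0.01],[0,-0.004,0.06,0,-0.01],[0,0,0,0,0],[0,0,0,0,0]]' 20; python3 - <<'E'
from h import *
p,R=tool();r=R.T@(p-[.558,.1407,p[2]]);print(r, 'phi',np.arctan2(R[1,1],R[0,1]))
w=cam('wrist');b=cam('top');P=cloud(w)
a=cv2.resize(w['image'],(420,315));c=cv2.resize(b['image'][180:240,270:320],(375,450),interpolation=cv2.INTER_CUBIC)
o=np.zeros((450,800,3),'uint8');o[:315,:420]=a;o[:,425:]=c;save('v3',o)
E
```

```text
t: 8.55
tool_pos: [0.5322, -0.0071, 0.119]
orientation: [-2.32, -2.116, 0.002]
force: [-3.4, 5.4, -6.0]
opening: 0.0154
gripper_force: 20.0
t 8.55 p [ 0.5322 -0.0071  0.119 ] ty [ 0.996 -0.091 -0.002] f [-3.4  5.4 -6. ] op 0.015384132544140965 19.99920219182968
[-1.49516930e-01 -1.21261075e-02 -2.87291797e-05] phi -0.09160253657010575
```

View pics/v3.png

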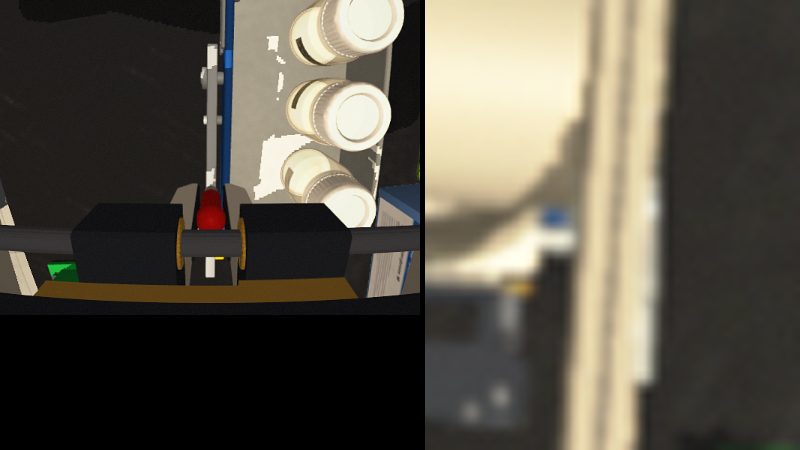

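The wrist half of the picture shows the bar's nose at (211,268) over the yellow keeper, with the stop's edge at (220,257) to its right. The top camera is blocked by the arm. Next I'll feel for the back stop.

Scaled: 0.003 m is 0.06, 0.0015 m is 0.03, -0.004 rad / 2 = -0.002.

```bash
python3 -m inch '[[0,-0.004,0.06,0,-0.01],[0,-0.002,0.03,0,-0.005],[0,-0.002,0.03,0,-0.005],[0,0,0.012,0,-0.002],[0,0,0,0,0]]' 20|grep force:
for i in 1; do python3 -m inch '[[0,0,0.012,0,-0.002],[0,0,0,0,0]]' 20; python3 -m inch '[[0,0,0.012,0,-0.002],[0,0,0,0,0]]' 20; done;  python3 - <<'E'
from h import *
p,R=tool();r=R.T@(p-[.558,.1407,p[2]]);print(r, 'phi',np.arctan2(R[1,1],R[0,1]))
E
```

```text
force: [-2.3, 3.8, -7.0]
gripper_force: 20.0
t: 9.35
tool_pos: [0.5394, -0.0081, 0.1191]
orientation: [-2.268, -2.172, 0.002]
force: [-3.0, 3.4, -6.2]
opening: 0.0153
gripper_force: 20.0
t: 9.55
tool_pos: [0.54, -0.0082, 0.1191]
orientation: [-2.264, -2.176, 0.002]
force: [-4.0, 3.7, -5.9]
opening: 0.0151
gripper_force: 20.0
t 9.55 p [ 0.54   -0.0082  0.1191] ty [ 0.999 -0.04  -0.002] f [-4.   3.7 -5.9] op 0.015127732547680394 19.99949723482132
[-1.49460053e-01 -1.21329293e-02 -1.41953333e-05] phi -0.039543335815027066
```

Scaled: 0.0006 m is 0.012, -0.004 rad / 2 = -0.002.

```bash
for i in 1; do python3 -m inch '[[0,0,0.012,0,-0.002],[0,0,0,0,0]]' 20|grep ' \[\|force:'; python3 -m inch '[[0,0,0.012,0,-0.002],[0,0,0,0,0]]' 20|grep force:;python3 -m inch '[[0,0,0.012,0,-0.002],[0,0,0,0,0]]' 20|grep force:;  done;  python3 - <<'E'
from h import *
p,R=tool();r=R.T@(p-[.558,.1407,p[2]]);print(r, 'phi',np.arctan2(R[1,1],R[0,1]))
E
```

```text
tool_pos: [0.5406, -0.0082, 0.1191]
orientation: [-2.26, -2.181, 0.002]
force: [-3.9, 4.8, -6.4]
gripper_force: 20.0
force: [-3.5, 3.5, -6.1]
gripper_force: 20.0
force: [-3.0, 3.3, -5.8]
gripper_force: 20.0
t 10.15 p [ 0.5418 -0.0083  0.1192] ty [ 1.    -0.028 -0.002] f [-3.   3.3 -5.8] op 0.015780805786475356 19.99937206506729
[-1.49394698e-01 -1.20783216e-02  1.44413325e-06] phi -0.027546358136770338
```

Scaled: 0.0006 m is 0.012, -0.004 rad / 2 = -0.002.

```bash
python3 -m inch '[[0,0,0.012,0,-0.002],[0,0,0,0,0]]' 20|grep ' force:\|^force'; python3 -m inch '[[0,0,0.012,0,-0.002],[0,0,0,0,0]]' 20|grep ^force;  python3 - <<'E'
from h import *
tool()
E
```

```text
force: [-4.2, 2.9, -5.2]
force: [-4.3, 2.9, -5.9]
t 10.55 p [ 0.5431 -0.0083  0.1193] ty [ 1.    -0.019 -0.001] f [-4.3  2.9 -5.9] op 0.015674691419317648 19.999390840530396
```

Scaled: 0.0005 m is 0.01, -0.003 rad / 2 = -0.0015.

```bash
python3 -m inch '[[0,0,0.01,0,-0.0015],[0,0,0,0,0]]' 20|grep ^force;  python3 - <<'E'
from h import *
tool()
E
```

```text
force: [-3.2, 3.6, -6.0]
t 10.75 p [ 0.5436 -0.0084  0.1193] ty [ 1.    -0.017 -0.001] f [-3.2  3.6 -6. ] op 0.015464792330640765 19.999427497386932
```

Scaled: 0.0005 m is 0.01, -0.003 rad / 2 = -0.0015.

```bash
python3 -m inch '[[0,0,0.01,0,-0.0015],[0,0,0,0,0]]' 20|grep ^force;python3 -m inch '[[0,0,0.01,0,-0.0015],[0,0,0,0,0]]' 20|grep '^force\|pos'
```

```text
force: [-3.1, 3.7, -6.1]
tool_pos: [0.5447, -0.0085, 0.1193]
force: [-3.6, 3.5, -6.3]
```

Scaled: 0.0005 m is 0.01, -0.003 rad / 2 = -0.0015.

```bash
python3 -m inch '[[0,0,0.01,0,-0.0015],[0,0,0,0,0]]' 20|grep '^force\|pos'
```

```text
tool_pos: [0.5452, -0.0085, 0.1193]
force: [-3.2, 3.6, -5.7]
```

Scaled: 0.0005 m is 0.01, -0.003 rad / 2 = -0.0015.

```bash
python3 -m inch '[[0,0,0.01,0,-0.0015],[0,0,0,0,0]]' 20|grep '^force\|pos'
```

```text
tool_pos: [0.5457, -0.0085, 0.1193]
force: [-3.7, 3.7, -5.5]
```

Scaled: 0.0005 m is 0.01, -0.003 rad / 2 = -0.0015.

```bash
python3 -m inch '[[0,0,0.01,0,-0.0015],[0,0,0,0,0]]' 20|grep '^force\|pos'
```

```text
tool_pos: [0.5462, -0.0085, 0.1193]
force: [-4.4, 3.1, -5.5]
```

Scaled: 0.0005 m is 0.01, -0.003 rad / 2 = -0.0015.

```bash
python3 -m inch '[[0,0,0.01,0,-0.0015],[0,0,0,0,0]]' 20|grep '^force\|pos'
```

```text
tool_pos: [0.5463, -0.0085, 0.1193]
force: [-7.2, 2.2, -3.9]
```

```bash
python3 - <<'E'
from h import *
p,R=tool();r=R.T@(p-[.558,.1407,p[2]]);print(r, 'phi',np.arctan2(R[1,1],R[0,1]))
w=cam('wrist');P=cloud(w);save('v4',cv2.resize(w['image'][290:400,200:360],(800,550),interpolation=cv2.INTER_CUBIC))
H,S,V=cv2.split(cv2.cvtColor(w['image'],cv2.COLOR_RGB2HSV))
yel=(H>15)&(H<35)&(S>130)&(V>60)&(P[...,2]>.04)&(P[...,2]<.1);yel[:,:250]=0;yel[:,330:]=0
q=P[yel];print(len(q),q.min(0).round(4),q.max(0).round(4))
for z0,z1 in((.085,.1),(.04,.085)):
  k=(q[:,2]>z0)&(q[:,2]<z1);print(k.sum(),q[k].min(0) if k.any() else'',q[k].max(0) if k.any() else'')
E
```

```text
t 11.95 p [ 0.5463 -0.0085  0.1193] ty [ 1.     0.002 -0.002] f [-7.2  2.2 -3.9] op 0.015444917442037825 19.999620616436005
[-1.49220034e-01 -1.19462399e-02  2.94513510e-05] phi 0.001563292984149338
660 [ 0.5318 -0.0923  0.0436] [ 0.5626 -0.0695  0.0942]
625 [ 0.54984804 -0.09231851  0.0851659 ] [ 0.56256722 -0.06973574  0.09421059]
35 [ 0.53180489 -0.09039912  0.04362255] [ 0.55112238 -0.06947247  0.08499024]
```

View pics/v4.png

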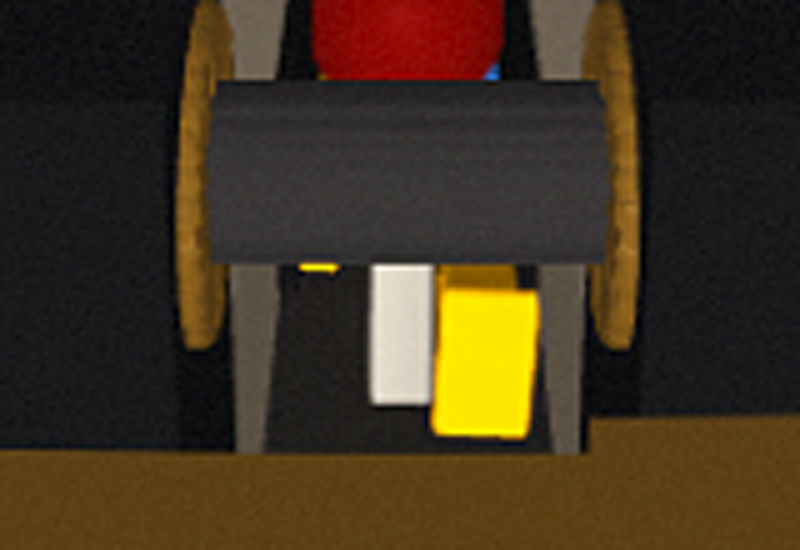

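The crop shows the white nose (402,335) touching the front edge of the yellow stop (435,360), with the tooth at (318,267) to its left. Fx rose from about 3.5 N to 7.2 N, so the stop has been felt. I'll back off half the clearance and lower in stages.

Scaled: -0.0011 m is -0.022, 0.007 rad / 2 = 0.0035.

```bash
python3 -m inch '[[0,0,-0.022,0,0.0035],[0,0,-0.022,0,0.0035],[0,0,0,0,0]]' 20|grep '^force\|pos'; python3 -m inch '[[0,-0.014,0,0.016,0],[0,-0.014,0,0.016,0],[0,-0.014,0,0.016,0],[0,-0.014,0,0.016,0],[0,-0.014,0,0.016,0],[0,-0.014,0,0.016,0],[0,0,0,0,0]]' 20|grep '^force\|pos'
```

```text
tool_pos: [0.5449, -0.0083, 0.1195]
force: [-1.2, 3.9, -7.0]
tool_pos: [0.545, -0.013, 0.1149]
force: [-4.1, 2.5, -3.7]
```

Scaled: 0.0008 m is 0.016, -0.0007 m is -0.014.

```bash
python3 -m inch '[[0,-0.014,0,0.016,0],[0,-0.014,0,0.016,0],[0,0,0,0,0]]' 20|grep '^force\|pos'
```

```text
tool_pos: [0.5452, -0.0144, 0.1134]
force: [-4.2, 1.1, -2.1]
```

Scaled: 0.0008 m is 0.016, -0.0006 m is -0.012.

```bash
python3 -m inch '[[0,-0.012,0,0.016,0],[0,-0.012,0,0.016,0],[0,0,0,0,0]]' 20|grep '^force\|pos'
```

```text
tool_pos: [0.5452, -0.0158, 0.1119]
force: [-3.9, -0.9, -0.2]
```

```bash
cat > bar.py <<'E'
from h import *
tool();w=cam('wrist');P=cloud(w);S=cv2.cvtColor(w['image'],cv2.COLOR_RGB2HSV)[...,1]
q=P[30:370,272:290];k=(S[30:370,272:290]<50)&(q[...,2]>.045)&(q[...,2]<.085);q=q[k]
g=-(q[:,1]-.1407)  # distance from hinge
A=np.c_[np.ones(len(g)),g]
for _ in range(6):
    c=np.linalg.lstsq(A,q[:,2],rcond=None)[0];r=abs(q[:,2]-A@c);A,q=A[r<max(.001,np.median(r)*2)],q[r<max(.001,np.median(r)*2)]
print('n',len(q),'slope',c[1],'nose underside',c[0]+c[1]*.222-.014,'pivot top',c[0]+c[1]*.07,'range',A[:,1].min(),A[:,1].max())
n=q[A[:,1]>.2];print('nose x',np.median(n[:,0]) if len(n) else '')
E
python3 bar.py
```

```text
t 13.6 p [ 0.5452 -0.0158  0.1119] ty [ 1.    -0.012  0.001] f [-3.9 -0.9 -0.2] op 0.015519296752183224 19.99998450279236
n 2419 slope 0.06848083989463934 nose underside 0.0584532968863468 pivot top 0.062044209222361625 range 0.04471361189402755 0.23265532856400784
nose x 0.5447381167132263
```

Scaled: 0.0008 m is 0.016, -0.0005 m is -0.01.

```bash
python3 -m inch '[[0,-0.01,0,0.016,0],[0,-0.01,0,0.016,0],[0,0,0,0,0]]' 20|grep '^force\|pos'
```

```text
tool_pos: [0.5454, -0.017, 0.1104]
force: [-3.8, -3.1, 1.9]
```

Scaled: 0.0008 m is 0.016, -0.0005 m is -0.01.

```bash
python3 -m inch '[[0,-0.01,0,0.016,0],[0,-0.01,0,0.016,0],[0,0,0,0,0]]' 20|grep '^force\|pos'; python3 bar.py
```

```text
tool_pos: [0.5455, -0.0182, 0.109]
force: [-4.4, -3.2, 2.6]
t 14.25 p [ 0.5455 -0.0182  0.109 ] ty [ 1.    -0.012  0.001] f [-4.4 -3.2  2.6] op 0.01551685144388263 20.000216960906982
n 2483 slope 0.03681910325816289 nose underside 0.05356446606996118 pivot top 0.061967962374720416 range 0.04488465239728276 0.2337379804491589
nose x 0.545007984253744
```

Scaled: 0.0008 m is 0.016, -0.0005 m is -0.01.

```bash
python3 -m inch '[[0,-0.01,0,0.016,0],[0,-0.01,0,0.016,0],[0,0,0,0,0]]' 20|grep '^force\|pos'
```

```text
tool_pos: [0.5456, -0.0194, 0.1076]
force: [-4.4, -4.9, 2.7]
```

The manual's scale: shifts go in shares of 50 mm and turns go in shares of 2 rad. Converting my numbers, 0.0006 m is 0.012, -0.0004 m is -0.008.

```bash
python3 -m inch '[[0,-0.008,0,0.012,0],[0,-0.008,0,0.012,0],[0,0,0,0,0]]' 20|grep '^force\|pos'; python3 bar.py
```

```text
tool_pos: [0.5457, -0.0203, 0.1065]
force: [-5.1, -4.7, 2.9]
t 14.9 p [ 0.5457 -0.0203  0.1065] ty [ 1.    -0.012  0.002] f [-5.1 -4.7  2.9] op 0.01572103203802331 20.00026524066925
n 2413 slope 0.008859674730466787 nose underside 0.04929405816945101 pivot top 0.06194738761042006 range 0.045117493113213086 0.23347932895924894
nose x 0.5468086461331898
```

Scaled: 0.0006 m is 0.012, -0.0003 m is -0.006.

```bash
python3 -m inch '[[0,-0.006,0,0.012,0],[0,0,0,0,0]]' 20|grep '^force\|pos'; python3 -m inch '[[0,0,0,0,0],[0,0,0,0,0]]' 5|grep '^force\|pos'; python3 bar.py
```

```text
tool_pos: [0.5458, -0.0206, 0.1061]
force: [-4.0, -5.2, 4.5]
tool_pos: [0.5458, -0.0199, 0.1058]
force: [-2.1, -3.5, 4.4]
t 15.35 p [ 0.5458 -0.0199  0.1058] ty [ 1.    -0.012  0.002] f [-2.1 -3.5  4.4] op 0.016397713273444022 5.000061951577663
n 2412 slope 0.005610602986089624 nose underside 0.04876567510775666 pivot top 0.06191286345387104 range 0.04534639676183437 0.2336319665159954
nose x 0.5472580169406228
```

Down in the notch, within measurement error. I'll open slightly, settle, then retreat.

```bash
python3 -m inch '[[0.02,0,0,0,0],[0.024,0,0,0,0],[0.034,0,0,0,0],[0.034,0,0,0,0],[0.034,0,0,0,0]]' 5|grep '^force\|pos\|open'; python3 bar.py
```

```text
tool_pos: [0.545, -0.0193, 0.1049]
force: [-0.1, -0.1, 0.1]
opening: 0.0338
t 15.9 p [ 0.545  -0.0193  0.1049] ty [ 1.    -0.012 -0.   ] f [-0.1 -0.1  0.1] op 0.033825095454183274 0.0
n 2463 slope 0.0052052379316687835 nose underside 0.04872170312820548 pivot top 0.06193050696259183 range 0.044809057250067175 0.23330195259233094
nose x 0.5411988703140767
```

Scaled: -0.03 m is -0.6, -0.02 m is -0.4.

```bash
python3 -m inch '[[0.034,0,0,-0.2,0],[0.034,0,0,-0.4,0],[0.034,0,0,-0.6,0],[0.034,0,0,-0.6,0],[0.034,0,0,-0.6,0],[0.034,0,0,0,0],[0.034,0,0,0,0]]' |grep '^force\|pos'; python3 - <<'E'
from h import *
w=cam('wrist');P=cloud(w);save('end',w['image'])
S=cv2.cvtColor(w['image'],cv2.COLOR_RGB2HSV)[...,1]
q=P[(S<50)&(abs(P[...,0]-.545)<.012)&(P[...,2]>.05)&(P[...,2]<.075)&(P[...,1]<.1)&(P[...,1]>-.09)]
l=np.polyfit(.1407-q[:,1],q[:,2],1);print(len(q),l,np.polyval(l,.222)-.014)
E
```

```text
tool_pos: [0.5456, -0.0195, 0.2265]
force: [-0.4, 0.3, -0.5]
1672 [0.00198918 0.0618298 ] 0.048271399176640015
```

View pics/end.png

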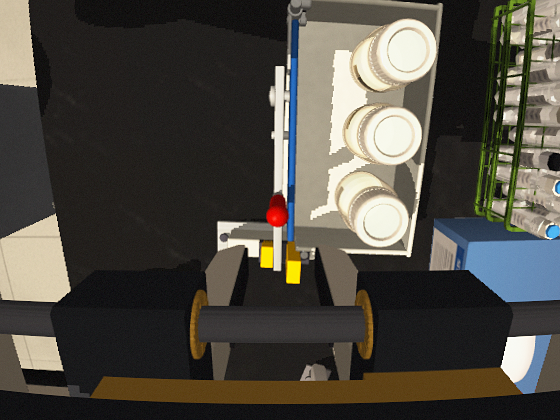

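The gate is shut and the bar lies level between the tooth at (266,255) and the stop at (293,265). Its underside measures about 48 mm, and the bottles are still standing. Handing in.

```bash
python3 -c "
from plant import robot
print(robot.close_job())"
```

```text
the job is handed in; nothing more can be done
None
```

The job is handed in: the gate is shut with the latch bar lying level in the keeper's notch (underside about 48 mm), the gripper is clear of everything, and the bottles still stand; the official verdict was not shown.

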